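# Shut the row of flip-top sample vials by running the fingertips along their lids

## Task

The five sample vials in the white rack stand with their blue hinged lids open: run your fingertips along the row, starting at the end vial whose hinge faces outward and taking the lids one after the other in that direction, lightly laying each over and pressing it down, until all five are fully shut. Do not pick up or pull out any vial and press only gently; leave the spare vial, beaker, marker, flasks, wash bottle and calculator where they are.

Things in the scene. Friction and masses are not known exactly. Their poses are not given: they have to be found in the camera images.
- rack: The white plastic block that holds the row of five vials: 50 mm (its x) by 262 mm (its y) by 38 mm high, fixed to the bench; holes 32 mm deep. Origin at the centre of its underside; the row of holes runs along its y axis at a pitch of 52 mm, so the vials stand at y = -104, -52, 0, 52 and 104 mm. z is up.
- vial_1_top (a point): Vial 1, counted from the rack's -y to its +y end: off-white pot, 32 mm diameter, about 60 g, loose in its hole. Point on its axis where the middle of the lid's top face is when shut, 74 mm above the bench; the rim is 6 mm lower. Axes as the rack's within 6 degrees. Hinge: along x, on the -y side, 18.5 mm from the axis, 4 mm below this point.
- vial_2_top (a point): Vial 2, counted from the rack's -y to its +y end: off-white pot, 32 mm diameter, about 60 g, loose in its hole. Point on its axis where the middle of the lid's top face is when shut, 74 mm above the bench; the rim is 6 mm lower. Axes as the rack's within 6 degrees. Hinge: along x, on the -y side, 18.5 mm from the axis, 4 mm below this point.
- vial_3_top (a point): Vial 3, counted from the rack's -y to its +y end: off-white pot, 32 mm diameter, about 60 g, loose in its hole. Point on its axis where the middle of the lid's top face is when shut, 74 mm above the bench; the rim is 6 mm lower. Axes as the rack's within 6 degrees. Hinge: along x, on the -y side, 18.5 mm from the axis, 4 mm below this point.
- vial_4_top (a point): Vial 4, counted from the rack's -y to its +y end: off-white pot, 32 mm diameter, about 60 g, loose in its hole. Point on its axis where the middle of the lid's top face is when shut, 74 mm above the bench; the rim is 6 mm lower. Axes as the rack's within 6 degrees. Hinge: along x, on the -y side, 18.5 mm from the axis, 4 mm below this point.
- vial_5_top (a point): Vial 5, counted from the rack's -y to its +y end: off-white pot, 32 mm diameter, about 60 g, loose in its hole. Point on its axis where the middle of the lid's top face is when shut, 74 mm above the bench; the rim is 6 mm lower. Axes as the rack's within 6 degrees. Hinge: along x, on the -y side, 18.5 mm from the axis, 4 mm below this point.
- lid_1 (a joint): Opening angle in rad of the blue hinged lid of vial 1: 0 is shut, about 1.6 stands upright, 2.1 is the stop leaning back towards -y. The lid swings in the plane of the row and stays where it is left (stiff living hinge: about 0.6 N at its tab moves it). Lid: blue disc, 36 mm diameter, 5 mm thick, 14 mm wide thumb tab opposite the hinge.
- lid_2 (a joint): Opening angle in rad of the blue hinged lid of vial 2: 0 is shut, about 1.6 stands upright, 2.1 is the stop leaning back towards -y. The lid swings in the plane of the row and stays where it is left (stiff living hinge: about 0.6 N at its tab moves it). Lid: blue disc, 36 mm diameter, 5 mm thick, 14 mm wide thumb tab opposite the hinge.
- lid_3 (a joint): Opening angle in rad of the blue hinged lid of vial 3: 0 is shut, about 1.6 stands upright, 2.1 is the stop leaning back towards -y. The lid swings in the plane of the row and stays where it is left (stiff living hinge: about 0.6 N at its tab moves it). Lid: blue disc, 36 mm diameter, 5 mm thick, 14 mm wide thumb tab opposite the hinge.
- lid_4 (a joint): Opening angle in rad of the blue hinged lid of vial 4: 0 is shut, about 1.6 stands upright, 2.1 is the stop leaning back towards -y. The lid swings in the plane of the row and stays where it is left (stiff living hinge: about 0.6 N at its tab moves it). Lid: blue disc, 36 mm diameter, 5 mm thick, 14 mm wide thumb tab opposite the hinge.
- lid_5 (a joint): Opening angle in rad of the blue hinged lid of vial 5: 0 is shut, about 1.6 stands upright, 2.1 is the stop leaning back towards -y. The lid swings in the plane of the row and stays where it is left (stiff living hinge: about 0.6 N at its tab moves it). Lid: blue disc, 36 mm diameter, 5 mm thick, 14 mm wide thumb tab opposite the hinge.
- lid_1_tab (a point): Outer end of the thumb tab of lid 1, 43 mm from its hinge, moving with the lid; when the lid is shut it lies 24.5 mm from the vial's axis on the +y side, 2 mm below the lid's top face.
- lid_2_tab (a point): Outer end of the thumb tab of lid 2, 43 mm from its hinge, moving with the lid; when the lid is shut it lies 24.5 mm from the vial's axis on the +y side, 2 mm below the lid's top face.
- lid_3_tab (a point): Outer end of the thumb tab of lid 3, 43 mm from its hinge, moving with the lid; when the lid is shut it lies 24.5 mm from the vial's axis on the +y side, 2 mm below the lid's top face.
- lid_4_tab (a point): Outer end of the thumb tab of lid 4, 43 mm from its hinge, moving with the lid; when the lid is shut it lies 24.5 mm from the vial's axis on the +y side, 2 mm below the lid's top face.
- lid_5_tab (a point): Outer end of the thumb tab of lid 5, 43 mm from its hinge, moving with the lid; when the lid is shut it lies 24.5 mm from the vial's axis on the +y side, 2 mm below the lid's top face.
- vial_spare: A spare vial of the same kind with its lid shut, 32 mm diameter, 68 mm high, standing on the bench just beyond the rack. Origin at the centre of its underside. To be left alone.
- beaker: Small glass beaker, 48 mm diameter, 58 mm high, standing on the bench just beyond the rack. Origin at the centre of its underside. To be left alone.
- marker: White marker pen with red cap, 132 mm long, 14 mm thick, lying on the bench on the robot's side of the rack, roughly parallel to the row (its y axis runs along the pen). Origin at the centre of its underside. To be left alone.
- flask_1: Stoppered glass volumetric flask, 62 mm diameter, 152 mm high, to the right. Origin at the centre of its underside. To be left alone.
- flask_2: A second such flask, 62 mm diameter, 152 mm high, to the right. Origin at the centre of its underside. To be left alone.
- wash_bottle: White wash bottle with red cap and bent spout, 68 mm diameter, 178 mm high, to the left. Origin at the centre of its underside. To be left alone.
- calculator: Dark pocket calculator, 140 by 85 by 16 mm, lying on the bench to the left. Origin at the centre of its underside. To be left alone.
There are look-alikes about, which are no part of the job. What is shaped like the part that bears vial_5_top but pink or turquoise is not meant.

How it is judged:
By the outcome, as a careful person would: the job done as asked, in the order asked, and still so for the second after the job is handed in, with the robot touching nothing.
It also fails if it takes over 58 s, if anything falls off the work surface, if the arm or the gripper's body presses on something with over 40 N, if the wrist force passes 120 N, or if a joint passes its speed limit or range.

## Robot

A 6-joint arm with a two-finger parallel gripper is mounted at the origin on the work surface. World frame = base frame: x ahead of the robot, y to its left, z up, the work surface at z = 0. Lengths are in m, angles in rad, forces in N, time in s.
With the tool pointing down it reaches from about 0.35 to 0.875 m from the base axis. Payload 4.2 kg.
Tool frame: the origin (TCP) lies between the finger pads; the fingertips stand 25 mm ahead of it and the grasp point (between the pads) lies 6 mm ahead of it; z points along the fingers, y is the direction in which the jaws open and shut (so a half turn about z gives the same grasp; the last joint's range is limited). The gripper opens to 87 mm and grips with 3 to 60 N. Pads are 19 mm wide; open, the fingers measure 117 mm over their backs; the gripper's body (75 mm by 190 mm) begins 51 mm behind the grasp point.
Start: joints at [-1.037, 0.385, 0.008, 0, -1.194, -0.259], TCP at [0.17, -0.602, 0.248] pointing down, gripper open.
Joint ranges: [-3.14, 3.14], [-1.21, 2.06], [-1.07, 1.41], [-3.16, 2.05], [-2.99, -0.16], [-3.1, 3.1]. Speed limits (rad/s): [2.79, 2.79, 3.14, 3.14, 3.14, 3.14].

## Interface

Orientations are given as a unit quaternion [w, x, y, z].
In Python, from plant import bot gives the robot as it stands.
- The arm moves only by the tool play_rows, never from a script. Its argument "commands" is one flat list of numbers, 7 for each row, row after row: the gripper command: -1 is shut, 1 is fully open, values between are in proportion, then the shift along the tool's x, y, z each as a share of 20 mm, from -1 to 1, then the turn, a rotation vector about the tool's x, y, z each as a share of 4 degrees, from -1 to 1. In form: [claw, x, y, z, wx, wy, wz, claw, x, y, z, wx, wy, wz, ...]. A call has 1 to 12 rows; each row shifts and turns the pose as measured when the row begins, along the tool's axes as they then stand; what a row does not reach is not made up. A row lasts 1/10 s, in which the tool goes at most 50 mm and 8.59 degrees, less where a joint would pass 70% of its speed; a pose out of reach is approached as far as the arm can. A call with a number of a shift or a turn outside -1 to 1 is refused whole. A call with a gripper value outside its range is refused whole. The fingers move at their own pace and stop on an object; "newtons" is the grip in N (left out, the last holds). Time passes only in rows, so rows that do not move let the fingers close. It gives the time, the measured TCP pose, the force and the opening at its end, in the units of the state.
- bot.sense(): the state, without advancing time (a new reading comes with each control period).
- bot.grab_frame(name): name is "scene" or "side" or "wrist"; returns the picture (420x560x3 uint8, red, green, blue); there is no depth.
- bot.camera_model(name): a dict with "vfov" (degrees; the focal length in pixels is half the picture's height over the tangent of half this angle, whatever the lens; pixels are square), "cx", "cy" (the principal point, pixels), "camera_from_world" (4x4, takes a point from world to camera coordinates); the wrist camera has in their place "tool_from_camera" (4x4, takes a point from camera to tool coordinates, whose origin is the TCP and whose axes are the flange's). Camera axes: x right, y down, z forward; pixel columns grow to the right and rows downward; lengths in m; the calibration is good to about 2 mm. A picture is of the moment at which its call begins: read the wrist's pose just before it. camera_model takes no time and is no camera call.
- bot.job_done(): hands the job in, once; it reports no verdict.
The state is a dict: "time_s": time; "joint_positions": joint angles; "joint_velocities": joint speeds; "tau": joint torques, N m; "position": TCP position; "tcp_rot": TCP orientation; "contact_force": force on the tool from outside, world axes, zero at the start; "moment": the same for the moment, N m; "grip_width": finger opening in m.
Only numpy, scipy, OpenCV 4.12 (cv2) and the standard library are available. Lean on these libraries where they do the work, as an engineer would, in place of code of your own. Each camera call takes 0.05 s, during which the arm holds its last target. There are 200 camera calls.

## Working session

There is one attempt and no reset: what is moved stays moved. The work goes in short steps, Python scripts to look and compute and a tool call to move; the robot and the scene stay as the last step left them, time stands still between calls to the robot, and variables do not carry over. Pictures are saved under pics/ and viewed, about 8 in all and at most 12, crops included, and the job is handed in when it is done.

Besides the shell and the picture viewer there is one more tool, called as name(argument=value, ...) on one line, values as JSON. play_rows: Moves the arm, as the interface text tells. Its arguments: {"type":"object","properties":{"commands":{"type":"array","items":{"type":"number"}},"newtons":{"type":"number"}},"required":["commands"]}

```bash
mkdir -p pics; python3 - <<'E'
from plant import bot
import cv2
s=bot.sense();print(s)
for n in("scene","side"):
    cv2.imwrite(f"pics/{n}0.png",bot.grab_frame(n)[:,:,::-1]);print(n,bot.camera_model(n))
print(bot.camera_model("wrist"))
E
```

```text
{'time_s': 0.0, 'joint_positions': array([-1.03742881e+00,  3.85550300e-01,  6.62651647e-03, -4.69061786e-04,
       -1.19399285e+00, -2.58573301e-01]), 'joint_velocities': array([-1.60899766e-04, -1.02623911e-03,  4.98419758e-04,  1.86452701e-05,
       -1.18986954e-03,  1.89181635e-04]), 'tau': array([-3.03567240e-04, -3.90664065e+01,  1.87412578e+01,  4.21984926e+00,
        1.12335183e-02, -1.81397372e-04]), 'position': array([ 0.16944266, -0.60102799,  0.24646803]), 'tcp_rot': array([-2.07785718e-04, -1.36879428e-01,  9.90587124e-01,  1.06219807e-03]), 'contact_force': array([0.40765879, 0.28929312, 0.69584154]), 'moment': array([-0.03163979, -0.03077614, -0.00560586]), 'grip_width': 0.08696137424117435}
scene {'vfov': 44.72097387012411, 'cx': 273.63166428711236, 'cy': 207.12180158349614, 'camera_from_world': array([[ 0.75984592,  0.64969375, -0.02306946, -0.41367285],
       [ 0.37159253, -0.46316436, -0.80461032, -0.15731323],
       [-0.53343525,  0.60280743, -0.5933549 ,  1.70157561],
       [ 0.        ,  0.        ,  0.        ,  1.        ]])}
side {'vfov': 51.517510561400464, 'cx': 274.7098825760878, 'cy': 210.5426427268424, 'camera_from_world': array([[ 0.99889073, -0.04678817, -0.00530777, -0.56634301],
       [-0.03611591, -0.68892121, -0.72393591,  0.09801425],
       [ 0.030215  ,  0.72332457, -0.68984681,  0.99199774],
       [ 0.        ,  0.        ,  0.        ,  1.        ]])}
{'vfov': 67.01365457428848, 'cx': 276.94526881603963, 'cy': 208.48053611563358, 'tool_from_camera': array([[ 8.81376142e-04, -9.60286231e-01, -2.79015373e-01,
         7.55588793e-02],
       [ 9.99999344e-01,  6.42123561e-04,  9.48883737e-04,
        -6.74408915e-04],
       [-7.32037642e-04, -2.79016026e-01,  9.60286166e-01,
        -1.37090824e-01],
       [ 0.00000000e+00,  0.00000000e+00,  0.00000000e+00,
         1.00000000e+00]])}
```

View pics/scene0.png

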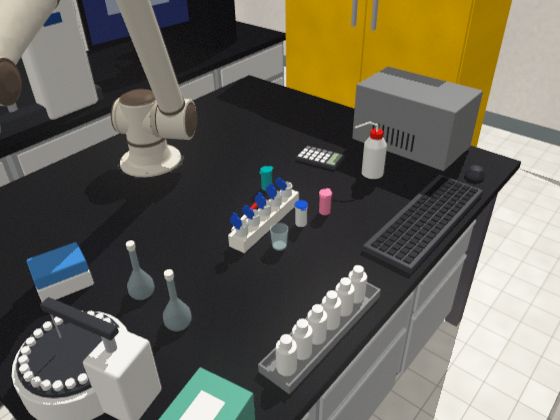

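View pics/side0.png

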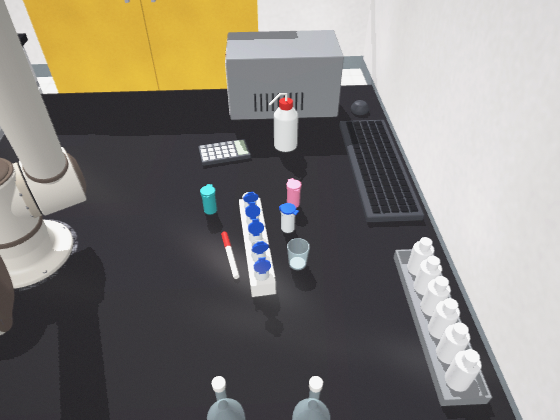

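The side view shows the rack at about (240–275, 195–298). The scene view shows it at about (230–300, 180–247). Next I'll enlarge both and measure blue blobs and the rack.

```bash
cat > h.py <<'E'
import numpy as np,cv2
from plant import bot
def ray(n,u,v):
    m=bot.camera_model(n);f=210/np.tan(np.radians(m['vfov']/2));T=m['camera_from_world']
    d=T[:3,:3].T@np.array([(u-m['cx'])/f,(v-m['cy'])/f,1]);return -T[:3,:3].T@T[:3,3],d
def onz(n,u,v,z):
    c,d=ray(n,u,v);return c+d*(z-c[2])/d[2]
def proj(n,p):
    m=bot.camera_model(n);f=210/np.tan(np.radians(m['vfov']/2));q=m['camera_from_world']@np.r_[p,1]
    return np.array([m['cx']+f*q[0]/q[2],m['cy']+f*q[1]/q[2]])
def tri(ps):
    A=np.zeros((3,3));b=np.zeros(3)
    for n,u,v in ps:
        c,d=ray(n,u,v);d=d/np.linalg.norm(d);P=np.eye(3)-np.outer(d,d);A+=P;b+=P@c
    return np.linalg.solve(A,b)
E
python3 - <<'E'
from h import *
a=cv2.imread("pics/scene0.png");b=cv2.imread("pics/side0.png")
c1=cv2.resize(a[170:255,220:310],None,fx=4.4,fy=4.4,interpolation=2);c2=cv2.resize(b[180:300,190:320],None,fx=3,fy=3,interpolation=2)
h=max(len(c1),len(c2));pad=lambda c:cv2.copyMakeBorder(c,0,h-len(c),0,0,0)
cv2.imwrite("pics/crop.png",np.hstack([pad(c1),pad(c2)]))
for n,im in(("scene",a),("side",b)):
    hsv=cv2.cvtColor(im,40);m=cv2.inRange(hsv,(108,130,60),(130,255,255))
    k,_,st,ce=cv2.connectedComponentsWithStats(m)
    for s,c in zip(st[1:],ce[1:]):
        if s[4]>15 and 160<c[1]<300 and 200<c[0]<320: print(n,s,c.round(1),onz(n,*c,.09).round(3))
for u,v in((251,295),(275,292),(239,200)):print(onz("side",u,v,0 if v>290 else .038))
E
```

```text
scene [275 177  12  13  95] [280.4 183.1] [0.518 0.063 0.09 ]
scene [266 183  11  16 116] [271.  190.8] [0.522 0.018 0.09 ]
scene [254 192  12  17 131] [260.  199.6] [ 0.526 -0.031  0.09 ]
scene [295 199  13  11 105] [301.2 204. ] [0.623 0.021 0.09 ]
scene [242 204  12  15 107] [247.5 211.2] [ 0.535 -0.089  0.09 ]
scene [230 212  12  17 130] [235.3 220.3] [ 0.537 -0.136  0.09 ]
side [243 191  21  45 483] [253.  213.5] [0.52  0.011 0.09 ]
side [279 203  20  12  87] [289.3 209.1] [0.601 0.021 0.09 ]
side [252 241  17  13 150] [259.8 247.1] [ 0.533 -0.088  0.09 ]
side [254 257  17  17 190] [261.9 265.2] [ 0.536 -0.135  0.09 ]
[ 0.51099281 -0.13981492  0.        ]
[ 0.56126694 -0.1347835   0.        ]
[0.48519881 0.11428686 0.038     ]
```

View pics/crop.png

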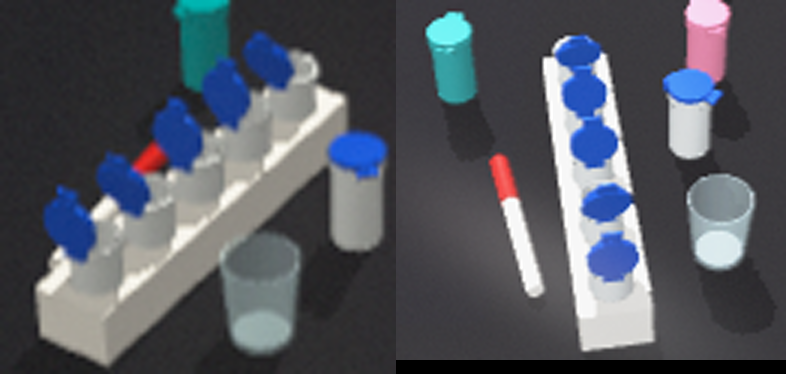

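The side view is taken from −y. It shows the lids' outer faces towards the camera, so the hinges are on the world −y side. Rack +y is therefore roughly world +y, and vial 1 is the near end. I'll go with shut fingers and tool x along −row, which puts the 19 mm side along the row.

```bash
cat >> h.py <<'E'
from scipy.spatial.transform import Rotation as Ro
try: C,TH=np.load('rack.npy')[:2],np.load('rack.npy')[2]
except Exception: pass
def status():
    s=bot.sense();p=s['position'];R=Ro.from_quat(np.roll(s['tcp_rot'],-1));M=R.as_matrix()
    ex=np.array([np.cos(TH),np.sin(TH),0]);ey=np.array([-np.sin(TH),np.cos(TH),0])
    tip=p+.025*M[:,2];d=tip-np.r_[C,0]
    G=np.c_[-ey,-ex,[0,0,-1]]
    print('t',round(s['time_s'],2),'tip rack mm',(np.array([d@ex,d@ey,d[2]])*1e3).round(1),'turn deg (tool)',np.degrees((R.inv()*Ro.from_matrix(G)).as_rotvec()).round(1),'F',s['contact_force'].round(2),'grip',round(s['grip_width'],3))
    return s,M,ex,ey
E
python3 - <<'E'
from h import *
P=[onz("side",u,v,.038)[:2] for u,v in((251.3,286.7),(275.7,284.3),(239.3,199),(259.3,197.7))]
print(np.round(P,4))
C=np.mean(P,0);d=(P[2]+P[3]-P[0]-P[1])/2;th=np.arctan2(-d[0],d[1])
print(C,np.degrees(th),np.linalg.norm(d))
np.save('rack.npy',np.r_[C,th])
import h;h.C,h.TH=C,th
s,M,ex,ey=status()
tgt=np.r_[C,0]-.170*ey+[0,0,.15+.025]
print(tgt,'tool mm',(M.T@(tgt-s['position'])*1e3).round())
for n in("vial",):
  for i in range(5):
    v=np.r_[C,.068]+(-.104+.052*i)*ey; print(i+1,v.round(3),proj("scene",v).round(),proj("side",v).round())
E
```

```text
[[ 0.5132 -0.1468]
 [ 0.5625 -0.1434]
 [ 0.4859  0.1179]
 [ 0.5349  0.1201]]
[ 0.52410778 -0.01306442] 5.9265659199305105 0.2655258897352177
t 0.1 tip rack mm [-413.5 -548.2  221.6] turn deg (tool) [  0.1   0.1 -80.2] F [-0.12 -0.49 -0.14] grip 0.087
[ 0.54166092 -0.18215578  0.175     ] tool mm [-472.  302.   72.]
1 [ 0.535 -0.117  0.068] [241. 223.] [261. 265.]
2 [ 0.529 -0.065  0.068] [253. 213.] [258. 246.]
3 [ 0.524 -0.013  0.068] [264. 203.] [255. 228.]
4 [0.519 0.039 0.068] [275. 194.] [253. 212.]
5 [0.513 0.09  0.068] [286. 185.] [250. 197.]
```

play_rows(commands=[-1, -0.95, 0.6, 0, 0, 0, 0, -1, -0.95, 0.6, 0, 0, 0, 0, -1, -0.95, 0.6, 0, 0, 0, 0, -1, -0.95, 0.6, 0, 0, 0, 0, -1, -0.95, 0.6, 0, 0, 0, 0, -1, -0.95, 0.6, 0, 0, 0, 0, -1, -0.95, 0.6, 0, 0, 0, 0, -1, -0.95, 0.6, 0, 0, 0, 0, -1, -0.95, 0.6, 0, 0, 0, 0, -1, -0.95, 0.6, 0, 0, 0, 0, -1, -0.95, 0.6, 0, 0, 0, 0, -1, -0.95, 0.6, 0, 0, 0, 0], newtons=10)

```text
time_s: 1.3
position: [0.353, -0.392, 0.24]
tcp_rot: [-0.003, -0.133, 0.991, 0.007]
contact_force: [0.1, -0.1, 0.6]
grip_width: 0.0028
```

play_rows(commands=[-1, -0.95, 0.6, 0, 0, 0, 0, -1, -0.95, 0.6, 0, 0, 0, 0, -1, -0.95, 0.6, 0, 0, 0, 0, -1, -0.95, 0.6, 0, 0, 0, 0, -1, -0.95, 0.6, 0, 0, 0, 0, -1, -0.95, 0.6, 0, 0, 0, 0, -1, -0.95, 0.6, 0, 0, 0, 0, -1, -0.95, 0.6, 0, 0, 0, 0, -1, -0.95, 0.6, 0, 0, 0, 0, -1, -0.95, 0.6, 0, 0, 0, 0, -1, 0, 0, 0, 0, 0, -1, -1, 0, 0, 0, 0, 0, -1])

```text
time_s: 2.5
position: [0.509, -0.2141, 0.2353]
tcp_rot: [-0.007, -0.206, 0.978, 0.011]
contact_force: [-0.6, -0.3, -0.2]
grip_width: 0.0002
```

play_rows(commands=[-1, 0, 0, 0, 0, 0, -1, -1, 0, 0, 0, 0, 0, -1, -1, 0, 0, 0, 0, 0, -1, -1, 0, 0, 0, 0, 0, -1, -1, 0, 0, 0, 0, 0, -1, -1, 0, 0, 0, 0, 0, -1, -1, 0, 0, 0, 0, 0, -1, -1, 0, 0, 0, 0, 0, -1, -1, 0, 0, 0, 0, 0, -1, -1, 0, 0, 0, 0, 0, -1, -1, 0, 0, 0, 0, 0, -1, -1, 0, 0, 0, 0, 0, -1])

```text
time_s: 3.7
position: [0.5055, -0.212, 0.2286]
tcp_rot: [-0.005, -0.6, 0.799, 0.019]
contact_force: [-0.1, 0.2, 0.4]
grip_width: 0.0006
```

```bash
python3 -c "
from h import *
status()"
```

```text
t 3.7 tip rack mm [ -39.8 -195.2  203.6] turn deg (tool) [  2.    1.2 -22.1] F [-0.12  0.18  0.41] grip 0.001
```

play_rows(commands=[-1, 0, -0.4, 0, 0.1, 0.05, -1, -1, 0, -0.4, 0, 0.1, 0.05, -1, -1, 0, -0.4, 0, 0.1, 0.05, -1, -1, 0, -0.4, 0, 0.1, 0.05, -1, -1, 0, -0.3, 0, 0.1, 0.05, -1, -1, 0, 0, 0, 0, 0, -0.3, -1, 0, 0, 0, 0, 0, 0])

```text
time_s: 4.4
position: [0.5418, -0.2169, 0.224]
tcp_rot: [-0.0, 0.742, -0.67, -0.004]
contact_force: [1.0, -0.2, -1.1]
grip_width: 0.0006
```

```bash
python3 - <<'E'
from h import *
s,M,ex,ey=status()
im=bot.grab_frame("wrist")[:,:,::-1].copy();cv2.imwrite("pics/w1.png",im)
m=bot.camera_model("wrist");T=m['tool_from_camera'];f=210/np.tan(np.radians(m['vfov']/2))
W=np.eye(4);W[:3,:3]=M;W[:3,3]=s['position'];X=np.linalg.inv(W@T)
for i in range(5):
  for dy,z in((0,.068),(-.0185,.07)):
    q=X@np.r_[np.r_[C,z]+(-.104+.052*i+dy)*ey,1];u=(int(f*q[0]/q[2]+m['cx']),int(f*q[1]/q[2]+m['cy']))
    cv2.circle(im,u,3,(0,0,255) if dy==0 else (0,255,0),-1);print(i+1,dy,u)
cv2.imwrite("pics/w1o.png",im)
E
```

```text
t 4.4 tip rack mm [  -3.6 -204.4  199. ] turn deg (tool) [ 0.3  0.3 -0.1] F [ 0.98 -0.16 -1.08] grip 0.001
1 0 (273, 292)
1 -0.0185 (273, 277)
2 0 (273, 334)
2 -0.0185 (273, 320)
3 0 (274, 372)
3 -0.0185 (274, 360)
4 0 (274, 408)
4 -0.0185 (274, 397)
5 0 (274, 441)
5 -0.0185 (274, 431)
```

View pics/w1o.png

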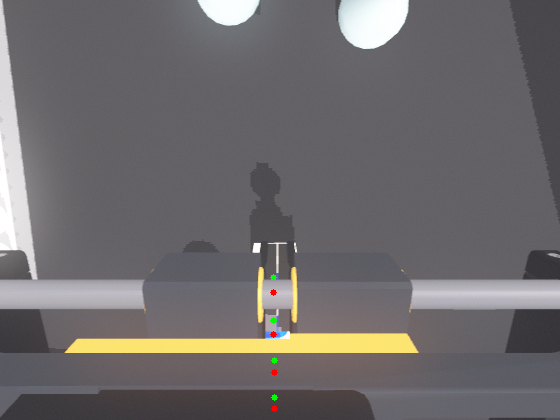

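The wrist camera's forward view is blocked by the gripper at pixel rows 250–420, so it shows nothing of the lids ahead. I'll use the side and scene cameras instead, and descend behind lid 1.

play_rows(commands=[-1, -0.3, -0.05, 0.85, 0, 0, 0, -1, -0.3, -0.05, 0.85, 0, 0, 0, -1, -0.3, -0.05, 0.85, 0, 0, 0, -1, -0.3, -0.05, 0.8, 0, 0, 0, -1, -0.3, 0, 0.8, 0, 0, 0, -1, -0.2, 0, 0.4, 0, 0, 0, -1, 0, 0, 0, 0, 0, 0])

```text
time_s: 5.15
position: [0.5404, -0.1817, 0.1314]
tcp_rot: [-0.0, 0.739, -0.673, -0.003]
contact_force: [-0.2, 0.7, -0.2]
grip_width: 0.0003
```

```bash
python3 - <<'E'
from h import *
status()
a=bot.grab_frame("scene")[:,:,::-1];b=bot.grab_frame("side")[:,:,::-1]
c1=cv2.resize(a[160:260,205:310],None,fx=3.8,fy=3.8,interpolation=2);c2=cv2.resize(b[180:306,195:320],None,fx=3,fy=3,interpolation=2)
h=max(len(c1),len(c2));pad=lambda c:cv2.copyMakeBorder(c,0,h-len(c),0,0,0)
cv2.imwrite("pics/crop2.png",np.hstack([pad(c1),pad(c2)]))
E
```

```text
t 5.15 tip rack mm [  -1.3 -169.3  106.4] turn deg (tool) [ 0.2  0.3 -0.6] F [-0.21  0.69 -0.19] grip 0.0
```

View pics/crop2.png

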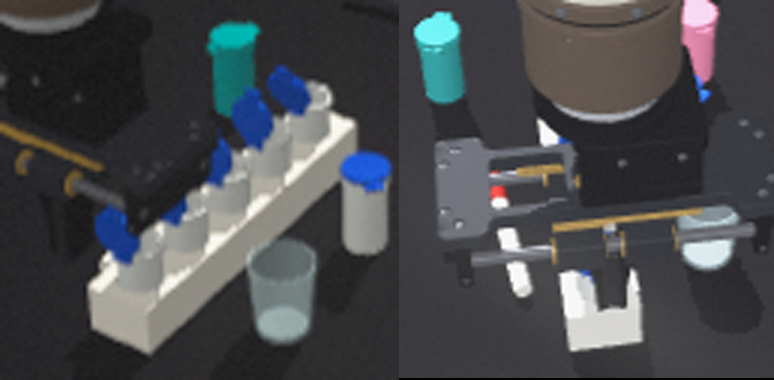

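play_rows(commands=[-1, -0.45, 0, 0.1, 0, 0, 0, -1, -0.45, 0, 0, 0, 0, 0, -1, -0.45, 0, 0, 0, 0, 0, -1, -0.4, 0, 0, 0, 0, 0, -1, -0.4, 0, 0, 0, 0, 0, -1, -0.4, 0, 0, 0, 0, 0, -1, -0.4, 0, 0.1, 0, 0, 0])

```text
time_s: 5.95
position: [0.5374, -0.1198, 0.1323]
tcp_rot: [-0.003, 0.739, -0.674, 0.001]
contact_force: [0.3, -0.6, -0.3]
grip_width: 0.0005
```

```bash
python3 -c "
from h import *
status()"
```

```text
t 5.95 tip rack mm [   2.3 -107.5  107.3] turn deg (tool) [-0.3  0.2 -0.6] F [ 0.27 -0.62 -0.27] grip 0.0
```

play_rows(commands=[-1, 0, 0.05, 0.3, 0, 0, 0, -1, 0, 0.05, 0.3, 0, 0, 0, -1, 0, 0, 0.3, 0, 0, 0])

```text
time_s: 6.25
position: [0.5363, -0.1181, 0.1141]
tcp_rot: [-0.004, 0.74, -0.673, 0.002]
contact_force: [-0.2, 1.2, 1.8]
grip_width: 0.0003
```

```bash
python3 -c "
from h import *
status()"
```

```text
t 6.25 tip rack mm [   1.5 -105.7   89.1] turn deg (tool) [-0.5  0.2 -0.5] F [-0.2   1.23  1.78] grip 0.0
```

play_rows(commands=[-1, -0.05, 0, 0.25, 0, 0, 0, -1, -0.05, 0, 0.25, 0, 0, 0, -1, -0.05, 0, 0.15, 0, 0, 0])

```text
time_s: 6.55
position: [0.536, -0.1156, 0.0991]
tcp_rot: [-0.004, 0.739, -0.673, 0.001]
contact_force: [-0.8, 3.2, 17.5]
grip_width: 0.0001
```

```bash
python3 -c "
from h import *
status()"
```

```text
t 6.55 tip rack mm [   1.5 -103.1   74.1] turn deg (tool) [-0.4  0.2 -0.6] F [-0.77  3.23 17.51] grip 0.0
```

Lid 1 is down: tip at 74.1 mm. I'll go lighter on the next ones.

play_rows(commands=[-1, 0, 0, -0.6, 0, 0, 0, -1, 0, 0, -0.5, 0, 0, 0, -1, 0, 0, 0, 0, 0, 0])

```text
time_s: 6.85
position: [0.5356, -0.116, 0.1218]
tcp_rot: [-0.003, 0.739, -0.673, 0.001]
contact_force: [-0.7, -0.0, -0.3]
grip_width: 0.0006
```

```bash
python3 - <<'E'
from h import *
status()
a=bot.grab_frame("scene")[:,:,::-1]
cv2.imwrite("pics/s3.png",cv2.resize(a[150:265,195:330],None,fx=4.5,fy=4.5,interpolation=2))
E
```

```text
t 6.85 tip rack mm [   1.  -103.5   96.8] turn deg (tool) [-0.3  0.2 -0.6] F [-0.65 -0.01 -0.32] grip 0.001
```

View pics/s3.png

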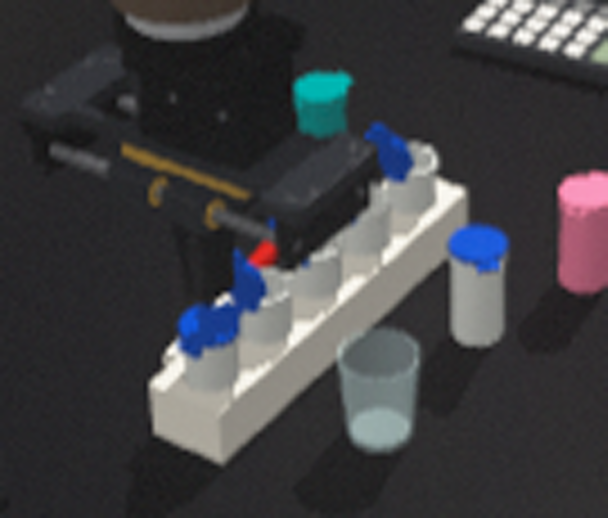

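The picture shows lid 1 lying flat at about (210, 325) in the crop, with a finger shadow across it. Lid 2 is still upright at (248, 285). On to lid 2.

play_rows(commands=[-1, -0.35, 0, 0, 0, 0, 0, -1, -0.35, 0, 0, 0, 0, 0, -1, -0.35, 0, 0, 0, 0, 0, -1, -0.35, 0, 0, 0, 0, 0, -1, -0.35, 0, 0.1, 0, 0, 0, -1, -0.35, 0, 0.15, 0, 0, 0])

```text
time_s: 7.5
position: [0.53, -0.0716, 0.1158]
tcp_rot: [-0.002, 0.739, -0.674, 0.0]
contact_force: [-0.6, -0.9, 0.4]
grip_width: 0.0007
```

```bash
python3 -c "
from h import *
status()"
```

```text
t 7.5 tip rack mm [ -0.1 -58.8  90.8] turn deg (tool) [-0.2  0.2 -0.7] F [-0.56 -0.94  0.43] grip 0.001
```

play_rows(commands=[-1, -0.15, 0, 0.2, 0, 0, 0, -1, -0.1, 0, 0.3, 0, 0, 0, -1, -0.05, 0, 0.2, 0, 0, 0])

```text
time_s: 7.8
position: [0.5293, -0.0638, 0.1006]
tcp_rot: [-0.002, 0.739, -0.673, -0.0]
contact_force: [-0.6, -1.0, 1.6]
grip_width: 0.0004
```

```bash
python3 -c "
from h import *
status()"
```

```text
t 7.8 tip rack mm [ -0.  -50.9  75.6] turn deg (tool) [-0.2  0.2 -0.6] F [-0.58 -1.04  1.6 ] grip 0.0
```

play_rows(commands=[-1, 0, 0, 0.1, 0, 0, 0])

```text
time_s: 7.9
position: [0.5304, -0.0643, 0.0996]
tcp_rot: [-0.002, 0.74, -0.673, 0.001]
contact_force: [-2.8, -3.0, 17.4]
grip_width: 0.0004
```

```bash
python3 -c "
from h import *
status()"
```

```text
t 7.9 tip rack mm [  1.1 -51.5  74.6] turn deg (tool) [-0.3  0.1 -0.5] F [-2.82 -2.96 17.44] grip 0.0
```

play_rows(commands=[-1, 0, 0, -0.6, 0, 0, 0, -1, 0, 0, -0.5, 0, 0, 0, -1, 0, 0, 0, 0, 0, 0, -1, -0.35, 0, 0, 0, 0, 0, -1, -0.35, 0, 0, 0, 0, 0, -1, -0.35, 0, 0, 0, 0, 0, -1, -0.35, 0, 0, 0, 0, 0, -1, -0.35, 0, 0.1, 0, 0, 0, -1, -0.35, 0, 0.15, 0, 0, 0, -1, -0.15, 0, 0.2, 0, 0, 0, -1, -0.1, 0, 0.3, 0, 0, 0])

```text
time_s: 9.0
position: [0.5254, -0.0131, 0.1062]
tcp_rot: [-0.002, 0.74, -0.673, 0.001]
contact_force: [-0.2, 0.4, 0.2]
grip_width: 0.0004
```

```bash
python3 -c "
from h import *
status()"
```

```text
t 9.0 tip rack mm [ 1.4 -0.1 81.2] turn deg (tool) [-0.3  0.1 -0.5] F [-0.21  0.4   0.23] grip 0.0
```

play_rows(commands=[-1, 0, 0, 0.15, 0, 0, 0, -1, 0, 0, 0.1, 0, 0, 0])

```text
time_s: 9.2
position: [0.5252, -0.0126, 0.1]
tcp_rot: [-0.002, 0.74, -0.673, 0.001]
contact_force: [0.8, -0.3, 1.8]
grip_width: 0.0008
```

```bash
python3 -c "
from h import *
status()"
```

```text
t 9.2 tip rack mm [ 1.2  0.4 75. ] turn deg (tool) [-0.2  0.1 -0.5] F [ 0.79 -0.28  1.82] grip 0.001
```

play_rows(commands=[-1, 0, 0, 0.05, 0, 0, 0])

```text
time_s: 9.3
position: [0.5259, -0.0129, 0.0995]
tcp_rot: [-0.002, 0.74, -0.672, 0.001]
contact_force: [-1.2, -1.8, 8.8]
grip_width: 0.0005
```

```bash
python3 -c "
from h import *
status()"
```

```text
t 9.3 tip rack mm [ 1.9  0.  74.5] turn deg (tool) [-0.3  0.  -0.4] F [-1.17 -1.83  8.84] grip 0.001
```

play_rows(commands=[-1, 0, 0, -0.6, 0, 0, 0, -1, 0, 0, -0.5, 0, 0, 0, -1, 0, 0, 0, 0, 0, 0, -1, -0.35, 0, 0, 0, 0, 0, -1, -0.35, 0, 0, 0, 0, 0, -1, -0.35, 0, 0, 0, 0, 0, -1, -0.35, 0, 0, 0, 0, 0, -1, -0.35, 0, 0.1, 0, 0, 0, -1, -0.35, 0, 0.15, 0, 0, 0, -1, -0.15, 0, 0.2, 0, 0, 0, -1, -0.1, 0, 0.3, 0, 0, 0, -1, 0, 0, 0.1, 0, 0, 0])

```text
time_s: 10.5
position: [0.5207, 0.0382, 0.1046]
tcp_rot: [-0.002, 0.74, -0.673, 0.001]
contact_force: [-0.7, -0.7, 0.7]
grip_width: 0.0005
```

```bash
python3 -c "
from h import *
status()"
```

```text
t 10.5 tip rack mm [ 2.  51.4 79.6] turn deg (tool) [-0.3  0.1 -0.5] F [-0.74 -0.7   0.74] grip 0.001
```

play_rows(commands=[-1, 0, 0, 0.15, 0, 0, 0, -1, 0, 0, 0.05, 0, 0, 0, -1, 0, 0, 0.05, 0, 0, 0])

```text
time_s: 10.8
position: [0.5213, 0.0381, 0.0993]
tcp_rot: [-0.002, 0.74, -0.672, 0.001]
contact_force: [-1.4, -1.0, 10.0]
grip_width: 0.0005
```

```bash
python3 -c "
from h import *
status()"
```

```text
t 10.8 tip rack mm [ 2.7 51.2 74.3] turn deg (tool) [-0.3  0.  -0.4] F [-1.43 -0.99 10.03] grip 0.001
```

play_rows(commands=[-1, 0, 0, -0.6, 0, 0, 0, -1, 0, 0, -0.5, 0, 0, 0, -1, 0, 0, 0, 0, 0, 0, -1, -0.35, 0, 0, 0, 0, 0, -1, -0.35, 0, 0, 0, 0, 0, -1, -0.35, 0, 0, 0, 0, 0, -1, -0.35, 0.05, 0, 0, 0, 0, -1, -0.35, 0.05, 0.1, 0, 0, 0, -1, -0.35, 0, 0.15, 0, 0, 0, -1, -0.15, 0, 0.2, 0, 0, 0, -1, -0.1, 0, 0.3, 0, 0, 0, -1, 0, 0, 0.1, 0, 0, 0])

```text
time_s: 12.0
position: [0.5139, 0.089, 0.1047]
tcp_rot: [-0.002, 0.74, -0.672, 0.001]
contact_force: [0.0, 1.0, -0.2]
grip_width: 0.0006
```

```bash
python3 -c "
from h import *
status()"
```

```text
t 12.0 tip rack mm [  0.6 102.6  79.7] turn deg (tool) [-0.3  0.1 -0.4] F [ 0.04  0.98 -0.23] grip 0.001
```

play_rows(commands=[-1, 0, 0, 0.15, 0, 0, 0, -1, 0, 0, 0.05, 0, 0, 0, -1, 0, 0, 0.05, 0, 0, 0])

```text
time_s: 12.3
position: [0.5147, 0.089, 0.0993]
tcp_rot: [-0.003, 0.74, -0.672, 0.002]
contact_force: [-1.5, 0.2, 9.2]
grip_width: 0.0008
```

```bash
python3 -c "
from h import *
status()"
```

```text
t 12.3 tip rack mm [  1.3 102.6  74.3] turn deg (tool) [-0.3  0.1 -0.4] F [-1.48  0.24  9.24] grip 0.001
```

play_rows(commands=[-1, 0, 0, -0.5, 0, 0, 0, -1, 0, 0, -1, 0, 0, 0, -1, 0, 0, -1, 0, 0, 0, -1, 0, 0, -1, 0, 0, 0, -1, 0, 0, -1, 0, 0, 0, -1, 0, 0, -1, 0, 0, 0, -1, 0, 0.8, -1, 0, 0, 0, -1, 0, 1, -0.5, 0, 0, 0, -1, 0, 1, 0, 0, 0, 0, -1, 0, 1, 0, 0, 0, 0, -1, 0, 1, 0, 0, 0, 0, -1, 0, 0, 0, 0, 0, 0])

```text
time_s: 13.5
position: [0.4127, 0.0767, 0.2495]
tcp_rot: [-0.003, 0.738, -0.675, 0.0]
contact_force: [-0.2, 0.3, -0.7]
grip_width: 0.0008
```

```bash
python3 - <<'E'
from h import *
status()
a=bot.grab_frame("scene")[:,:,::-1];b=bot.grab_frame("side")[:,:,::-1]
c1=cv2.resize(a[165:255,220:325],None,fx=4,fy=4,interpolation=2);c2=cv2.resize(b[180:300,190:320],None,fx=2.9,fy=2.9,interpolation=2)
h=max(len(c1),len(c2));pad=lambda c:cv2.copyMakeBorder(c,0,h-len(c),0,0,0)
cv2.imwrite("pics/crop4.png",np.hstack([pad(c1),pad(c2)]))
E
```

```text
t 13.5 tip rack mm [-101.4  100.9  224.5] turn deg (tool) [-0.3  0.2 -0.8] F [-0.22  0.31 -0.68] grip 0.001
```

View pics/crop4.png

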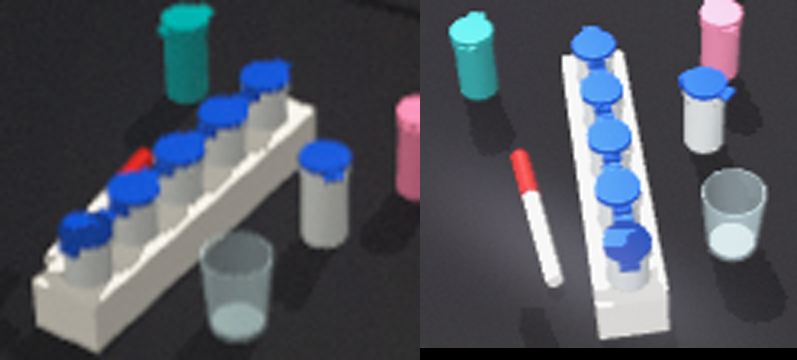

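All five lids look flat, and the marker, spare vial, beaker and look-alikes are where they were. Lid 1 is partly in shadow, so I'll do one numeric check before handing in.

```bash
python3 - <<'E'
from h import *
_,_,ex,ey=status();R={}
for n in("scene","side"):
    im=bot.grab_frame(n)[:,:,::-1]
    if n=="side": cv2.imwrite("pics/z.png",cv2.resize(im[190:295,230:310],None,fx=5.5,fy=5.5,interpolation=2))
    m=cv2.inRange(cv2.cvtColor(im,40),(100,110,40),(130,255,255))
    for i in range(5):
        u=proj(n,np.r_[C,.074]+(-.104+.052*i)*ey).round().astype(int);w=8
        ys,xs=np.nonzero(m[u[1]-w:u[1]+w+1,u[0]-w:u[0]+w+1]);c=(u[0]-w+xs.mean(),u[1]-w+ys.mean());R[n,i]=c
for i in range(5):
    p=tri([(n,*R[n,i]) for n in("scene","side")])-np.r_[C,0];print(i+1,(np.array([p@ex,p@ey,p[2]])*1e3).round(1))
E
```

```text
t 13.6 tip rack mm [-99.1 101.4 224.7] turn deg (tool) [-0.4  0.2 -0.8] F [ 0.32 -0.    0.21] grip 0.001
1 [  -0.4 -101.    70.7]
2 [ -0.5 -48.9  69.8]
3 [-0.7  2.9 70.9]
4 [-0.9 54.5 71. ]
5 [ -1.4 103.7  70.3]
```

View pics/z.png

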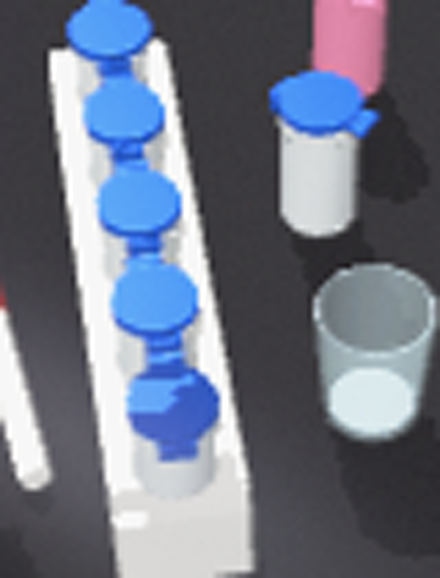

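The five lids sit level at evenly spaced points along the row (crop 110,30 to 172,405). Lid 1 carries only the arm's shadow. Handing in.

```bash
python3 -c "
from plant import bot
print(bot.job_done(), bot.sense()['time_s'])"
```

```text
the job is handed in; nothing more can be done
the job is handed in; nothing more can be done
```

All five lids are shut, and I've handed the job in at about 14 s of the 58 s allowed. I ran the closed fingertips along the row from vial 1, whose hinge faces outward at the −y end, to vial 5. Each lid was laid over and pressed down before I moved to the next.

- **Pressing:** each press ended with the fingertip at 74.1–74.6 mm, against 74 mm for a shut lid. The last three presses peaked at about 9–10 N. Lids 1 and 2 took about 17 N, firmer than I meant.
- **Final check:** from two camera views, all five lids lie level, with centres at about 70–71 mm. They are spaced 49–52 mm apart along the row. The absolute heights read about 3 mm low, because the colour patches include the lid edges and the calibration is only good to 2 mm.
- **Surroundings:** in the last picture of the row, the marker, spare vial, beaker and look-alikes were where they started. I didn't look at the flasks, wash bottle or calculator again, but the arm felt no unexpected contact.
- **Not checked as planned:** the wrist camera's view ahead was blocked by the gripper, so I used the fixed cameras and the force readings. Lid 1 was partly in the arm's shadow in the final views.

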